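# Clamp the spinal rod model for polishing

## Task

Take the amber resin spinal rod model from the blue build tray and lay it down in the two V-notches of the clamp block while the red lever is still up. Let go of it, then swing the lever shut so that its rubber foot holds the rod with 6 to 12 N; the resin cracks above 18 N, and the foot's spindle is screwed to a different length for every job, so feel for the contact. Do not drop the rod, and leave the other things on the bench where they are.

Things in the scene. Friction and masses are not known exactly. Their poses are not given: they have to be found in the camera images.
- rod: loose translucent amber resin rod, 30 g: round shaft 10 mm in diameter, 124 mm long, along its y axis, with two 14 mm square collars, 10 mm thick, centred 50 mm either side of the middle (90 mm clear between them). Origin on the axis at mid length. Starts in the tray, lying on its collars' flats, axis 7 mm above the tray's floor. Ends alike; grip the shaft between the collars
- tray: fixed blue build tray, 150 (x) by 180 (y) mm, rim 12 mm high, walls and floor 5 mm thick (inner floor 5 mm above the bench); origin at the centre of its underside, on the bench. It and the clamp block may change places
- clamp_block: fixed grey base plate, 15 mm thick, x -70 to 95 mm, 90 mm wide, with two aluminium V-supports and dark hinge cheeks (x 50 to 70 mm, |y| under 19 mm, up to z 59 mm). Origin on the bench right under the middle of the rod's seat; z up, y along the seated rod, x from the seat towards the hinge
- seat (a point): where the rod's origin comes to lie, 45 mm above the clamp block's origin; same axes. V-supports 12 mm thick at y -30 and 30 mm, 90-degree notches 24 mm wide on top, bottoms at 38 mm, horns up to 51 mm above the bench; between them a 48 mm gap for the fingers, down to the base plate. The collars straddle the supports with 9 mm play
- hinge (a point): on the lever's hinge axis (along the clamp block's y), at x 60, z 50 mm in the clamp block's frame; axes as the clamp block
- clamp_lever: red cranked lever, origin on the hinge, y along it. Shut and level when its axes are parallel to the block's: its bar (14 mm wide, 12 high) then runs 30 mm above the hinge towards -x, over the rod. Opens by turning about +y; starts 1.75 to 2.15 rad open, leaning away; goes to 0.25 rad below level. Stiff hinge, stays where left: friction 0.9 N m, about 7.5 N at the roller grip
- foot_axis (a point): on the lever, 60 mm along its -x from the hinge, level with the hinge in the lever's frame: axis of the spindle with the sprung rubber foot, 22 mm wide. The foot's face lies 2 to 14 mm (unknown, fixed in a run) below this point, so it meets the rod with the lever 0.03 to 0.23 rad above level, then springs in at 1.5 N per mm: 6 to 12 N is 4 to 8 mm past contact
- knob (a point): centre of the black T-grip at the lever's end, a free-spinning roller 20 mm in diameter, 34 mm long along the hinge direction; 118 mm along -x and 30 mm along z from the hinge in the lever's frame. Push it over from behind, then press it down from above, or pinch its ends. It moves 2 mm per mm of foot travel; once the foot touches, the push needed rises by half the foot's force
- riffler: loose steel riffler file, 175 mm long along its y axis, 10 mm wide, 9 mm high, lying on the bench; bystander. Origin at the centre of its underside
- wheel: loose grey rubber polishing wheel lying flat, 68 mm in diameter, 16 mm high; bystander. Origin at the centre of its underside
- jar: loose amber jar with a white cap, 48 mm in diameter, 60 mm high; bystander. Origin at the centre of its underside

How it is judged:
On the way:
1. the rod lies seated in both V-notches (tolerances as at the end), let go by the fingers, while the lever is still open (roller grip more than 60 mm above the hinge line) (x of rod in the frame of seat between -0.004 and 0.004 m and y of rod in the frame of seat between -0.012 and 0.012 m and z of rod in the frame of seat between -0.003 and 0.003 m and angle between the y axis of rod and the y axis of clamp_block, either way round below 0.07 rad and contact force between the fingers and rod below 0.1 N and z of knob in the frame of hinge above 0.06 m), for 0.2 s.
At the end, for the whole second after the job is handed in: Rod at rest in both V-notches, its middle within 4 mm of the seat across the notches, 12 mm along them and 3 mm in height, within 0.07 rad of the block's y; lever shut (roller grip under 60 mm above the hinge line), its foot by itself pressing the rod with 6 to 12 N (x of rod in the frame of seat between -0.004 and 0.004 m and y of rod in the frame of seat between -0.012 and 0.012 m and z of rod in the frame of seat between -0.003 and 0.003 m and angle between the y axis of rod and the y axis of clamp_block, either way round below 0.07 rad and contact force between clamp_lever and rod between 6 and 12 N and z of knob in the frame of hinge below 0.06 m and linear speed of rod below 0.02 m/s); the robot touches nothing.
It fails at once if the lever presses on the rod with more than 18 N (contact force between clamp_lever and rod above 18 N).
It fails at once if the rod is dropped: faster than 0.6 m/s (a fall of some 18 mm) with the fingers off it (linear speed of rod above 0.6 m/s and contact force between the fingers and rod below 0.05 N).
It fails at once if the riffler, the wheel or the jar is moved more than 15 mm (distance of any of riffler, wheel, jar from where it was at the start of the episode above 0.015 m).
It also fails if it takes over 58 s, if anything falls off the work surface, if the arm or the gripper's body presses on something with over 40 N, if the wrist force passes 120 N, or if a joint passes its speed limit or range.

## Robot

A 6-joint arm with a two-finger parallel gripper is mounted at the origin on the work surface. World frame = base frame: x ahead of the robot, y to its left, z up, the work surface at z = 0. Lengths are in m, angles in rad, forces in N, time in s.
With the tool pointing down it reaches from about 0.275 to 0.825 m from the base axis. Payload 4.9 kg.
Tool frame: the origin (TCP) lies midway between the tips of the shut fingers; the grasp point (between the pads) lies 19 mm behind it; x points along the fingers, y is the direction in which the jaws open and shut, and the axes are right-handed (so a half turn about x gives the same grasp; the last joint's range is limited). The gripper opens to 85 mm and grips with 20 to 120 N. Pads are 22 mm wide; open, the fingers measure 114 mm over their backs; the gripper's body (76 mm by 85 mm) begins 54 mm behind the grasp point. The pads swing forward as they close: fully open they stand 13 mm farther back than shut.
Start: joints at [-1.395, 0.326, -0.193, 1.052, 0, 1.437], TCP at [0.168, -0.524, 0.231] pointing down, gripper open.
Joint ranges: [-2.65, 2.65], [-0.97, 1.79], [-1.3, 1.35], [-1.93, 2.1], [-1.47, 1.37], [-3.14, 3.14]. Speed limits (rad/s): [2.57, 2.57, 3.14, 3.14, 3.14, 3.14].

## Interface

Orientations are given as [roll, pitch, yaw] about the fixed x, y, z axes, in that order (R = Rz(yaw) Ry(pitch) Rx(roll)).
In Python, from station import readout, snapshot, job gives the robot as it stands.
- The arm moves only by the tool carry_out, never from a script. Its argument "steps" is a list of rows, each an object of numbers: "x", "y", "z": the shift along the tool's x, y, z in m; "rx", "ry", "rz": the turn, a rotation vector about the tool's x, y, z in degrees; "grip": the opening, from 0 (shut) to 1 (fully open). A call has exactly 8 rows; each row is the pose to reach, as a shift and turn from the pose measured when the call began, along the tool's axes at that moment; what a row does not reach only later rows make up. A row lasts 1/8 s, in which the tool goes at most 62.5 mm and 10.7 degrees, less where a joint would pass 70% of its speed; a pose out of reach is approached as far as the arm can. A call with a gripper value outside its range is refused whole. The fingers move at their own pace and stop on an object; "grip_force" is the grip in N (left out, the last holds). Time passes only in rows, so rows that repeat a pose let the fingers close, or fill a call up. It gives the time, the measured TCP pose, the force and the opening at its end, in the units of the state.
- readout.sense(): the state, without advancing time (a new reading comes with each control period).
- snapshot(name): name is "scene" or "top"; returns a dict with "color" (480x640x3 uint8, red, green, blue), "fx", "fy", "cx", "cy" (pixels), "R" (3x3) and "t" (3): a world point X has camera coordinates R X + t. Camera axes: x right, y down, z forward; pixel columns grow to the right and rows downward; lengths in m; the calibration is good to about 2 mm. A picture is of the moment at which its call begins. There is no depth.
- job.close_job(): hands the job in, once; it reports no verdict.
The state is a dict: "time_s": time; "q": joint angles; "joint_velocities": joint speeds; "effort": joint torques, N m; "eef_pos": TCP position; "tcp_rot": TCP orientation; "wrist_force": force on the tool from outside, world axes, zero at the start; "ft_torque": the same for the moment, N m; "gripper_width": finger opening in m.
Only numpy, scipy, OpenCV 4.12 (cv2) and the standard library are available. Lean on these libraries where they do the work, as an engineer would, in place of code of your own. Each camera call takes 0.05 s, during which the arm holds its last target. There are 200 camera calls.

## Working session

There is one attempt and no reset: what is moved stays moved. The work goes in short steps, Python scripts to look and compute and a tool call to move; the robot and the scene stay as the last step left them, time stands still between calls to the robot, and variables do not carry over. Pictures are saved under pics/ and viewed, about 8 in all and at most 12, crops included, and the job is handed in when it is done.

Besides the shell and the picture viewer there is one more tool, called by a JSON object that holds its "op" and its "data". carry_out: Moves the arm, as the interface text tells. Its arguments: {"type":"object","properties":{"steps":{"type":"array","items":{"type":"object","properties":{"x":{"type":"number"},"y":{"type":"number"},"z":{"type":"number"},"rx":{"type":"number"},"ry":{"type":"number"},"rz":{"type":"number"},"grip":{"type":"number"}}}},"grip_force":{"type":"number"}},"required":["steps"]}

```bash
ls; mkdir -p pics; python3 - <<'E'
from station import readout, snapshot
import cv2,numpy as np
s=readout.sense(); print({k:np.round(v,3) for k,v in s.items()})
for n in("scene","top"):
    d=snapshot(n); cv2.imwrite(f"pics/{n}0.png",d["color"][:,:,::-1]); print(n,d["fx"],d["cx"],d["cy"],np.round(d["R"],3),np.round(d["t"],3))
E
```

```text
pics
{'time_s': np.float64(0.0), 'q': array([-1.395,  0.327, -0.194,  1.052,  0.   ,  1.437]), 'joint_velocities': array([-0.   , -0.   ,  0.001,  0.001, -0.001, -0.002]), 'effort': array([ 0.0000e+00, -4.4340e+01,  2.6244e+01,  1.6000e-02,  0.0000e+00,
       -0.0000e+00]), 'eef_pos': array([ 0.168, -0.523,  0.23 ]), 'tcp_rot': array([-1.719,  1.569,  1.733]), 'wrist_force': array([-0.814, -0.101,  0.21 ]), 'ft_torque': array([-0.006, -0.021, -0.024]), 'gripper_width': np.float64(0.085)}
scene 489.78716016953405 322.8494847000455 237.27671841631377 [[ 0.764  0.644  0.016]
 [ 0.516 -0.596 -0.615]
 [-0.387  0.478 -0.788]] [-0.423 -0.268  1.295]
top 471.43852152080086 312.6765961661833 243.12338252196258 [[-0.021 -1.    -0.001]
 [-0.984  0.021 -0.174]
 [ 0.174 -0.002 -0.985]] [-0.     0.573  1.135]
```

View pics/top0.png

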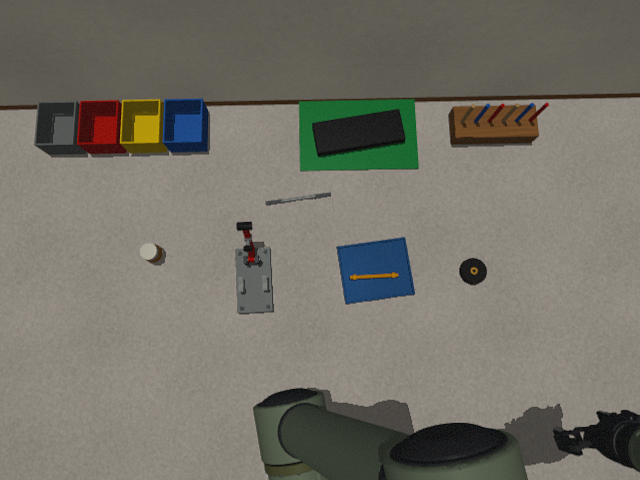

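View pics/scene0.png

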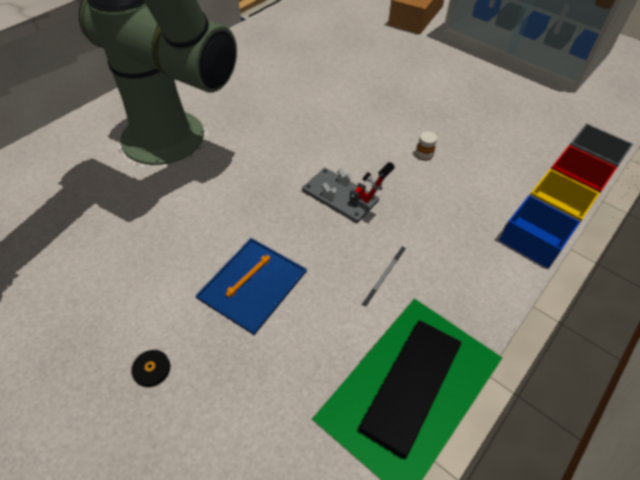

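The top view shows the rod in the tray at about (374,276). The clamp block spans (236–272, 247–313), with its hinge and the roller grip (244,226) on the far side. The riffler is at (298,198), the wheel at (473,271) and the jar at (151,253).

```bash
cat > h.py <<'E'
import numpy as np, cv2
from station import readout, snapshot, job
from scipy.spatial.transform import Rotation as Rn
def ray(d,uv,z):
    R,t=np.array(d["R"]),np.array(d["t"]); c=-R.T@t
    v=R.T@np.array([(uv[0]-d["cx"])/d["fx"],(uv[1]-d["cy"])/d["fy"],1.]); return c+v*(z-c[2])/v[2]
def proj(d,X):
    p=np.array(d["R"])@X+np.array(d["t"]); return np.array([d["fx"]*p[0]/p[2]+d["cx"],d["fy"]*p[1]/p[2]+d["cy"]])
def tri(d1,u1,d2,u2):
    A=[];b=[]
    for d,u in((d1,u1),(d2,u2)):
        c=ray(d,u,0); e=ray(d,u,.5)-c; e/=np.linalg.norm(e); P=np.eye(3)-np.outer(e,e); A.append(P); b.append(P@c)
    return np.linalg.lstsq(np.vstack(A),np.hstack(b),rcond=None)[0]
def mask(d,lo,hi,roi=None):
    m=cv2.inRange(cv2.cvtColor(d["color"],cv2.COLOR_RGB2HSV),lo,hi)
    if roi: k=np.zeros_like(m); x0,y0,x1,y1=roi; k[y0:y1,x0:x1]=255; m&=k
    return m
def rect(m):
    c=max(cv2.findContours(m,0,2)[0],key=cv2.contourArea); return cv2.minAreaRect(c)
def pose():
    s=readout.sense(); return np.array(s["eef_pos"]), Rn.from_euler("xyz",s["tcp_rot"]), s
def rel(p,R=None):
    """target world TCP p and rotation R -> row numbers"""
    p0,R0,s=pose(); o=np.round(R0.inv().apply(np.array(p)-p0),4)
    r=np.round(np.degrees((R0.inv()*R).as_rotvec()),2) if R is not None else None
    print("shift",o,"turn",r)
def down(yaw):  # tool x down, tool y horizontal at angle yaw
    y=np.array([np.cos(yaw),np.sin(yaw),0]);x=np.array([0,0,-1.]);return Rn.from_matrix(np.c_[x,y,np.cross(x,y)])
E
python3 - <<'E'
from h import *
T=snapshot("top");S=snapshot("scene")
for n,d,roi in(("top",T,(330,230,420,310)),("scene",S,(190,230,310,340))):
    m=mask(d,(10,120,120),(25,255,255),roi); r=rect(m); b=cv2.boxPoints(r)
    e=sorted([((b[i]+b[(i+1)%4])/2) for i in range(4)],key=lambda q:-np.linalg.norm(q-np.array(r[0])))[:2]
    w=[ray(d,q,.012) for q in e]; print(n,r,np.round(ray(d,r[0],.012),4),np.round(w,4),np.linalg.norm(w[0]-w[1]))
    m=mask(d,(100,120,60),(125,255,255),roi); r=rect(m|mask(d,(10,120,120),(25,255,255),roi));w=np.array([ray(d,q,.012) for q in cv2.boxPoints(r)]);print("tray",np.round(w.mean(0),4),np.round(w,3))
a=cv2.resize(T["color"][205:325,210:300],None,fx=5,fy=5,interpolation=2)
b=cv2.resize(S["color"][150:230,295:405],None,fx=3,fy=3,interpolation=2)
o=np.zeros((600,790,3),np.uint8);o[:,:450]=a;o[:240,455:785]=b
cv2.imwrite("pics/a.png",o[:,:,::-1])
for X in ((.5,0,0),(.5,.1,.0),(.4,0,0)): print(proj(T,np.array(X)))
E
```

```text
top ((373.5000305175781, 276.0), (4.097179889678955, 47.1431770324707), 87.0643310546875) [ 0.4904 -0.1663  0.012 ] [[ 0.4923 -0.2268  0.012 ]
 [ 0.4886 -0.1058  0.012 ]] 0.12102577828022285
tray [ 0.5064 -0.1722  0.012 ] [[ 0.569 -0.074  0.012]
 [ 0.591 -0.256  0.012]
 [ 0.443 -0.268  0.012]
 [ 0.422 -0.091  0.012]]
scene ((247.03121948242188, 274.5010070800781), (6.3829426765441895, 55.98878860473633), 46.789913177490234) [ 0.4892 -0.1678  0.012 ] [[ 0.4912 -0.227   0.012 ]
 [ 0.487  -0.1049  0.012 ]] 0.12213371834725305
tray [ 0.5064 -0.1723  0.012 ] [[ 0.448 -0.271  0.012]
 [ 0.407 -0.069  0.012]
 [ 0.574 -0.08   0.012]
 [ 0.597 -0.269  0.012]]
[308.64591501 274.13257955]
[270.07003329 274.93064984]
[309.39536694 313.1072593 ]
```

View pics/a.png

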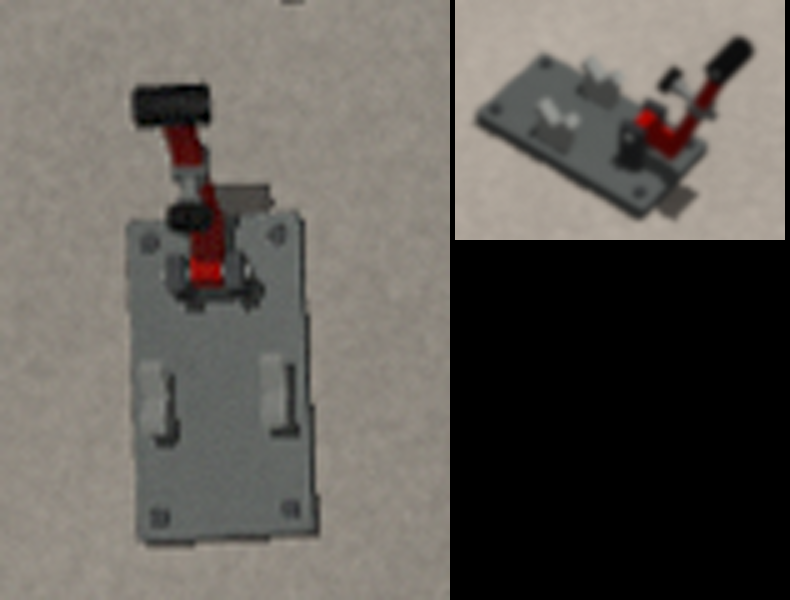

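The crop shows the plate corners at about (127,220), (300,212), (312,533) and (138,540) in crop pixels at 5x, the two V-supports at (155,400) and (278,395), the roller grip at (172,105), the foot at (188,217) and the hinge at (207,270). The lever leans away towards +x.

```bash
python3 - <<'E'
from h import *
T=snapshot("top");S=snapshot("scene")
cr=np.array([(127,220),(300,212),(312,533),(138,540)])/5-.4+[210,205]
w=np.array([ray(T,q,.015) for q in cr]);print(np.round(w,4))
print("lens",[round(np.linalg.norm(w[i]-w[(i+1)%4]),4) for i in range(4)])
ex=(w[0]+w[1]-w[2]-w[3])[:2];ex/=np.linalg.norm(ex)
print("x-dir yaw",np.arctan2(ex[1],ex[0]), "yaxis edge", np.arctan2(*(w[0]-w[1])[[1,0]])-np.pi/2)
c=w.mean(0)[:2];o=c-.0125*ex;print("origin",o)
# grey plate mask fit: saturation/hue contrast
for d,roi,n in((T,(225,235,285,325),"top"),(S,(295,150,405,230),"sc")):
    a=d["color"].astype(int);m=((a[:,:,0]-a[:,:,2])<6).astype(np.uint8)*255
    k=np.zeros_like(m);k[roi[1]:roi[3],roi[0]:roi[2]]=255;m&=k
    m=cv2.morphologyEx(m,cv2.MORPH_OPEN,np.ones((3,3)));r=rect(m);b=np.array([ray(T if n=="top" else S,q,.012) for q in cv2.boxPoints(r)]);print(n,r,np.round(b,4))
k=tri(T,np.array((172,105))/5-.4+[210,205],S,np.array((730-455,62))/3-.3+[295,150]);print("knob",k)
ey=np.array([-ex[1],ex[0]]);print("knob in block",(k[:2]-o)@ex,(k[:2]-o)@ey,k[2]-.05)
# V-support tops
for q in ((152,372),(153,400),(270,362),(272,392)):
    p=ray(T,np.array(q)/5-.4+[210,205],.051)[:2]-o;print(q,p@ex,p@ey)
E
```

```text
[[0.5686 0.189  0.015 ]
 [0.5709 0.0995 0.015 ]
 [0.4063 0.0942 0.015 ]
 [0.4046 0.1821 0.015 ]]
lens [np.float64(0.0895), np.float64(0.1647), np.float64(0.0879), np.float64(0.1641)]
x-dir yaw 0.03700776124967987 yaxis edge 0.026058678536017732
origin [0.47509707 0.14074555]
top ((253.63790893554688, 279.5288391113281), (66.01097106933594, 36.001033782958984), 86.87786865234375) [[0.5719 0.1924 0.012 ]
 [0.5751 0.0992 0.012 ]
 [0.4056 0.0909 0.012 ]
 [0.4025 0.1819 0.012 ]]
sc ((341.1911926269531, 192.01470947265625), (70.65741729736328, 37.21519470214844), 30.963756561279297) [[0.4138 0.0861 0.012 ]
 [0.3768 0.2002 0.012 ]
 [0.566  0.1993 0.012 ]
 [0.591  0.0916 0.012 ]]
knob [0.5992318  0.14627114 0.15053593]
knob in block 0.12425417367355363 0.0009289154308707898 0.10053592647209945
(152, 372) 0.011781915101982761 0.02887452246680446
(153, 400) -0.0021308234079280763 0.028807832717879178
(270, 362) 0.013373012586248107 -0.029750914185547463
(272, 392) -0.0015715601759299445 -0.030151304799036313
```

```bash
python3 - <<'E'
from h import *
p,R,s=pose();M=R.as_matrix();print(np.round(M,3))
for yaw in (.033,.033+np.pi): rel((.490,-.167,.12),down(yaw))
E
```

```text
[[-0.     0.305 -0.952]
 [ 0.001 -0.952 -0.305]
 [-1.    -0.001 -0.   ]]
shift [ 0.1112 -0.2413 -0.4157] turn [-7.414e+01 -3.000e-02  3.000e-02]
shift [ 0.1112 -0.2413 -0.4157] turn [1.0586e+02 3.0000e-02 3.0000e-02]
```

{"op": "carry_out", "data": {"steps": [{"x": 0.0,"y": -0.03,"z": -0.052,"rx": -9.3},{"x": 0.01,"y": -0.06,"z": -0.104,"rx": -18.6},{"x": 0.02,"y": -0.09,"z": -0.156,"rx": -27.9},{"x": 0.03,"y": -0.12,"z": -0.208,"rx": -37.1},{"x": 0.04,"y": -0.15,"z": -0.26,"rx": -46.4},{"x": 0.06,"y": -0.18,"z": -0.312,"rx": -55.6},{"x": 0.08,"y": -0.21,"z": -0.364,"rx": -64.9},{"x": 0.1,"y": -0.241,"z": -0.4157,"rx": -74.1}], "grip_force": 25}}

```text
invalid input at $.steps[0]: expected keys x, y, z, rx, ry, rz, grip
```

```bash
python3 - <<'E'
from h import *
print(pose()[0],pose()[2]["q"]); rel((.490,-.167,.06),down(.033)); rel((.490,-.167,.0075),down(.033))
E
```

```text
[ 0.16767127 -0.52362619  0.23099666] [-1.39518366e+00  3.26480462e-01 -1.92945421e-01  1.05197692e+00
  2.95108870e-05  1.43660231e+00]
shift [ 0.1712 -0.2413 -0.4157] turn [-7.414e+01 -3.000e-02  3.000e-02]
shift [ 0.2237 -0.2412 -0.4157] turn [-7.414e+01 -3.000e-02  3.000e-02]
```

All keys are required in every row.

{"op": "carry_out", "data": {"steps": [{"x": 0,"y": -0.03,"z": -0.052,"rx": -9.3,"ry": 0,"rz": 0,"grip": 1},{"x": 0.01,"y": -0.06,"z": -0.104,"rx": -18.6,"ry": 0,"rz": 0,"grip": 1},{"x": 0.02,"y": -0.09,"z": -0.156,"rx": -27.9,"ry": 0,"rz": 0,"grip": 1},{"x": 0.03,"y": -0.12,"z": -0.208,"rx": -37.1,"ry": 0,"rz": 0,"grip": 1},{"x": 0.04,"y": -0.15,"z": -0.26,"rx": -46.4,"ry": 0,"rz": 0,"grip": 1},{"x": 0.06,"y": -0.18,"z": -0.312,"rx": -55.6,"ry": 0,"rz": 0,"grip": 0.8},{"x": 0.08,"y": -0.21,"z": -0.364,"rx": -64.9,"ry": 0,"rz": 0,"grip": 0.6},{"x": 0.1,"y": -0.241,"z": -0.4157,"rx": -74.1,"ry": 0,"rz": 0,"grip": 0.5}], "grip_force": 25}}

```text
time_s: 1.3
eef_pos: [0.4899, -0.1677, 0.1316]
tcp_rot: [1.47, 1.57, -0.063]
wrist_force: [-0.2, -0.4, 0.1]
gripper_width: 0.0428
```

```bash
python3 - <<'E'
from h import *
print(pose()[0],pose()[2]["q"]); rel((.490,-.167,.06),down(.033)); rel((.490,-.167,.0075),down(.033))
E
```

```text
[ 0.48985837 -0.16771474  0.13163839] [-4.72670500e-01  3.58670125e-01 -4.22709239e-01  7.88734863e-01
  2.96079287e-04  1.06058019e+00]
shift [ 0.0716  0.0001 -0.0007] turn [ 0.26  0.   -0.04]
shift [ 1.241e-01  1.000e-04 -7.000e-04] turn [ 0.26  0.   -0.04]
```

{"op": "carry_out", "data": {"steps": [{"x": 0.04,"y": 0,"z": -0.0007,"rx": 0.3,"ry": 0,"rz": 0,"grip": 0.5},{"x": 0.08,"y": 0,"z": -0.0007,"rx": 0.3,"ry": 0,"rz": 0,"grip": 0.5},{"x": 0.105,"y": 0,"z": -0.0007,"rx": 0.3,"ry": 0,"rz": 0,"grip": 0.5},{"x": 0.118,"y": 0,"z": -0.0007,"rx": 0.3,"ry": 0,"rz": 0,"grip": 0.4},{"x": 0.1235,"y": 0,"z": -0.0007,"rx": 0.3,"ry": 0,"rz": 0,"grip": 0.4},{"x": 0.1235,"y": 0,"z": -0.0007,"rx": 0.3,"ry": 0,"rz": 0,"grip": 0.2},{"x": 0.1235,"y": 0,"z": -0.0007,"rx": 0.3,"ry": 0,"rz": 0,"grip": 0},{"x": 0.1235,"y": 0,"z": -0.0007,"rx": 0.3,"ry": 0,"rz": 0,"grip": 0}]}}

```text
time_s: 2.3
eef_pos: [0.4906, -0.1674, 0.009]
tcp_rot: [1.175, 1.568, -0.363]
wrist_force: [-0.1, 0.3, 1.7]
gripper_width: 0.0088
```

```bash
python3 - <<'E'
from h import *
T=snapshot("top");S=snapshot("scene")
p,R,s=pose();print(p,s["wrist_force"],s["gripper_width"])
a=cv2.resize(T["color"][225:315,325:425],None,fx=4,fy=4,interpolation=2);b=cv2.resize(S["color"][220:320,195:295],None,fx=4,fy=4,interpolation=2)[:360]
cv2.imwrite("pics/b.png",np.hstack([a,b])[:,:,::-1])
E
```

```text
[ 0.49059779 -0.16743053  0.00895111] [-0.78068465  0.7456165   4.41940972] 0.008464601456425596
```

View pics/b.png

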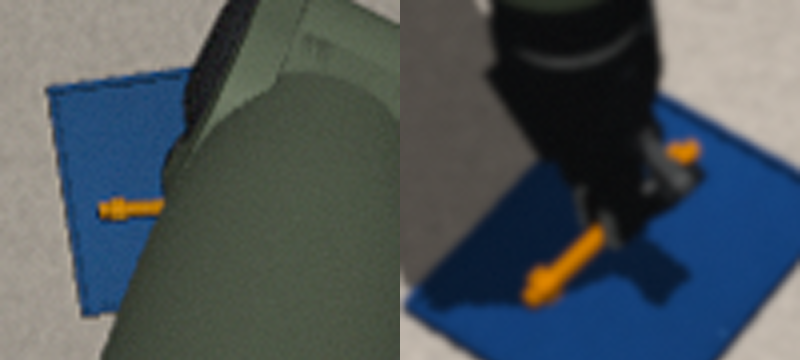

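The picture shows both fingers around the middle of the shaft, with the collars free. The width of 8.5 mm and an upward push of 4 N suggest the tips are wedged above the rod's axis, so I will open, lower a few millimetres and close again.

{"op": "carry_out", "data": {"steps": [{"x": 0,"y": 0,"z": 0,"rx": 0,"ry": 0,"rz": 0,"grip": 0.3},{"x": 0,"y": 0,"z": 0,"rx": 0,"ry": 0,"rz": 0,"grip": 0.3},{"x": 0.003,"y": 0,"z": 0,"rx": 0,"ry": 0,"rz": 0,"grip": 0.3},{"x": 0.0048,"y": 0,"z": 0,"rx": 0,"ry": 0,"rz": 0,"grip": 0.3},{"x": 0.0048,"y": 0,"z": 0,"rx": 0,"ry": 0,"rz": 0,"grip": 0.15},{"x": 0.0048,"y": 0,"z": 0,"rx": 0,"ry": 0,"rz": 0,"grip": 0},{"x": 0.0048,"y": 0,"z": 0,"rx": 0,"ry": 0,"rz": 0,"grip": 0},{"x": 0.0048,"y": 0,"z": 0,"rx": 0,"ry": 0,"rz": 0,"grip": 0}]}}

```text
time_s: 3.4
eef_pos: [0.4909, -0.168, 0.0054]
tcp_rot: [0.847, 1.567, -0.692]
wrist_force: [-2.9, 0.6, 14.5]
gripper_width: 0.0091
```

```bash
python3 - <<'E'
from h import *
p,R,s=pose();print(p,s["wrist_force"],s["gripper_width"])
E
```

```text
[ 0.49088343 -0.16801463  0.00536264] [-2.8615608   0.55587979 14.47175546] 0.009071095179456253
```

{"op": "carry_out", "data": {"steps": [{"x": -0.001,"y": 0,"z": 0,"rx": 0,"ry": 0,"rz": 0,"grip": 0},{"x": -0.002,"y": 0,"z": 0,"rx": 0,"ry": 0,"rz": 0,"grip": 0},{"x": -0.004,"y": 0,"z": 0,"rx": 0,"ry": 0,"rz": 0,"grip": 0},{"x": -0.006,"y": 0,"z": 0,"rx": 0,"ry": 0,"rz": 0,"grip": 0},{"x": -0.008,"y": 0,"z": 0,"rx": 0,"ry": 0,"rz": 0,"grip": 0},{"x": -0.01,"y": 0,"z": 0,"rx": 0,"ry": 0,"rz": 0,"grip": 0},{"x": -0.01,"y": 0,"z": 0,"rx": 0,"ry": 0,"rz": 0,"grip": 0},{"x": -0.01,"y": 0,"z": 0,"rx": 0,"ry": 0,"rz": 0,"grip": 0}]}}

```text
time_s: 4.4
eef_pos: [0.4909, -0.168, 0.0154]
tcp_rot: [0.849, 1.567, -0.69]
wrist_force: [0.3, 0.5, -0.4]
gripper_width: 0.0088
```

```bash
python3 - <<'E'
from h import *
S=snapshot("scene");p,R,s=pose();print(p,s["wrist_force"],s["gripper_width"])
cv2.imwrite("pics/c.png",cv2.resize(S["color"][210:310,195:325],None,fx=5,fy=5,interpolation=2)[:,:,::-1])
m=mask(S,(10,120,120),(25,255,255),(190,210,330,340));n,l,st,c=cv2.connectedComponentsWithStats(m)
for i in range(1,n):
  if st[i,4]>15: print(st[i],c[i])
E
```

```text
[ 0.49082277 -0.1679887   0.01531561] [-0.54304327  0.34326423 -0.45881421] 0.00866683473180541
[261 253   8   6  38] [264.78947368 255.26315789]
[226 274  19  19 132] [234.68181818 283.70454545]
```

View pics/c.png

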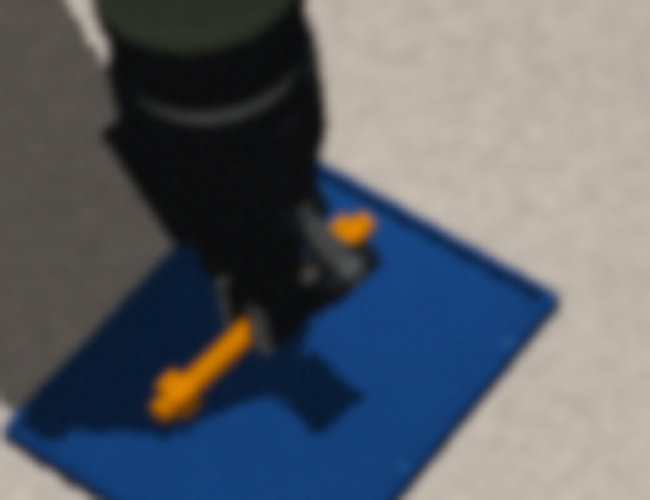

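The rod is held in the shaft's middle. I will lift a little more and measure its ends.

{"op": "carry_out", "data": {"steps": [{"x": -0.005,"y": 0,"z": 0,"rx": 0,"ry": 0,"rz": 0,"grip": 0},{"x": -0.01,"y": 0,"z": 0,"rx": 0,"ry": 0,"rz": 0,"grip": 0},{"x": -0.016,"y": 0,"z": 0,"rx": 0,"ry": 0,"rz": 0,"grip": 0},{"x": -0.022,"y": 0,"z": 0,"rx": 0,"ry": 0,"rz": 0,"grip": 0},{"x": -0.03,"y": 0,"z": 0,"rx": 0,"ry": 0,"rz": 0,"grip": 0},{"x": -0.035,"y": 0,"z": 0,"rx": 0,"ry": 0,"rz": 0,"grip": 0},{"x": -0.035,"y": 0,"z": 0,"rx": 0,"ry": 0,"rz": 0,"grip": 0},{"x": -0.035,"y": 0,"z": 0,"rx": 0,"ry": 0,"rz": 0,"grip": 0}]}}

```text
time_s: 5.45
eef_pos: [0.4906, -0.1678, 0.0502]
tcp_rot: [0.812, 1.567, -0.727]
wrist_force: [-0.1, -0.0, -1.2]
gripper_width: 0.0089
```

```bash
cat >> h.py <<'E'
def ends(d,roi):
    """extreme points of the rod's mask along its own long axis (pixels)"""
    m=mask(d,(10,120,100),(25,255,255),roi); q=np.argwhere(m)[:,::-1].astype(float); c=q.mean(0)
    a=np.linalg.svd(q-c,full_matrices=False)[2][0]; t=(q-c)@a
    return [q[t<=t.min()+1.5].mean(0),q[t>=t.max()-1.5].mean(0)]
E
python3 - <<'E'
from h import *
S=snapshot("scene");p,R,s=pose();print(p,s["wrist_force"],s["gripper_width"])
T=snapshot("top")
print("scene ends",ends(S,(190,190,330,340)))
u=np.array([-.033,1,0])
for dz in(0,.002,.004,.006): 
  c=np.array([p[0],p[1],p[2]+dz]);print(dz,proj(S,c-u*.062),proj(S,c+u*.062))
print("top",ends(T,(320,220,430,310)),proj(T,p+[0,0,.004]+u*.062))
E
```

```text
[ 0.49053288 -0.16780437  0.05012362] [ 0.19551529  0.28619266 -0.84459338] 0.008700397615647604
scene ends [array([266.33333333, 243.66666667]), array([223.875, 281.75 ])]
0 [223.31757279 284.74079691] [266.32057905 245.2069146 ]
0.002 [223.16943359 284.18716647] [266.24820645 244.62506926]
0.004 [223.02080343 283.63170122] [266.17560843 244.04141162]
0.006 [222.87167988 283.07439203] [266.10278393 243.45593321]
top [array([351.5, 275. ]), array([367.25, 274.  ])] [351.25749155 275.48511644]
```

```bash
python3 - <<'E'
from h import *
rel((.475,.1407,.10),down(.034))
E
```

```text
shift [-0.0506 -0.0054 -0.3087] turn [-0.11  0.12 -0.12]
```

{"op": "carry_out", "data": {"steps": [{"x": -0.025,"y": 0,"z": -0.01,"rx": 0,"ry": 0,"rz": 0,"grip": 0},{"x": -0.05,"y": 0,"z": -0.05,"rx": 0,"ry": 0,"rz": 0,"grip": 0},{"x": -0.05,"y": -0.001,"z": -0.1,"rx": 0,"ry": 0,"rz": 0,"grip": 0},{"x": -0.05,"y": -0.002,"z": -0.15,"rx": 0,"ry": 0,"rz": 0,"grip": 0},{"x": -0.05,"y": -0.003,"z": -0.205,"rx": 0,"ry": 0,"rz": 0,"grip": 0},{"x": -0.05,"y": -0.004,"z": -0.26,"rx": 0,"ry": 0,"rz": 0,"grip": 0},{"x": -0.05,"y": -0.005,"z": -0.295,"rx": 0,"ry": 0,"rz": 0,"grip": 0},{"x": -0.05,"y": -0.0054,"z": -0.3087,"rx": 0,"ry": 0,"rz": 0,"grip": 0}]}}

```text
time_s: 6.55
eef_pos: [0.4746, 0.1424, 0.0992]
tcp_rot: [0.679, 1.568, -0.857]
wrist_force: [0.1, -0.0, 0.1]
gripper_width: 0.0086
```

```bash
python3 - <<'E'
from h import *
T=snapshot("top");S=snapshot("scene");p,R,s=pose();print(p,s["wrist_force"],s["gripper_width"])
rs,rt=(270,120,420,230),(215,230,300,330)
print("scene",ends(S,rs),"top",ends(T,rt))
u=np.array([-.034,1,0])
for dz in(.003,.006): 
  c=p+[0,0,dz];print(dz,[np.round(proj(d,c+k*u*.062),1) for d in(S,T) for k in(-1,1)])
a=cv2.resize(T["color"][215:325,210:310],None,fx=4,fy=4,interpolation=2);b=cv2.resize(S["color"][120:230,300:400],None,fx=4,fy=4,interpolation=2)
cv2.imwrite("pics/d.png",np.hstack([a,b])[:,:,::-1])
E
```

```text
[0.4748613  0.14142548 0.09920679] [0.37897358 0.34268557 0.04217252] 0.008375784341866036
scene [array([351.2, 145.4]), array([321.66666667, 174.33333333])] top [array([272.5, 279.5]), array([257.8, 280.8])]
0.003 [array([320.2, 176.7]), array([353.6, 146.9]), array([274.9, 279.8]), array([222.6, 282.6])]
0.006 [array([320.2, 175.7]), array([353.7, 146. ]), array([274.8, 279.7]), array([222.3, 282.5])]
```

View pics/d.png

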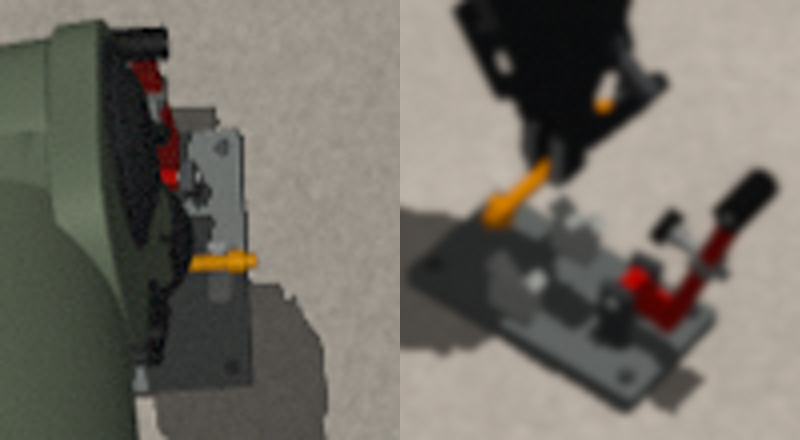

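The rod is level and over the supports: in the scene view its ends agree with the grip model to within 2 px. I will descend to just above the seat.

{"op": "carry_out", "data": {"steps": [{"x": 0.01,"y": 0,"z": 0.0005,"rx": 0,"ry": 0,"rz": 0,"grip": 0},{"x": 0.02,"y": 0,"z": 0.0005,"rx": 0,"ry": 0,"rz": 0,"grip": 0},{"x": 0.03,"y": 0,"z": 0.0005,"rx": 0,"ry": 0,"rz": 0,"grip": 0},{"x": 0.04,"y": 0,"z": 0.0005,"rx": 0,"ry": 0,"rz": 0,"grip": 0},{"x": 0.048,"y": 0,"z": 0.0005,"rx": 0,"ry": 0,"rz": 0,"grip": 0},{"x": 0.053,"y": 0,"z": 0.0005,"rx": 0,"ry": 0,"rz": 0,"grip": 0},{"x": 0.055,"y": 0,"z": 0.0005,"rx": 0,"ry": 0,"rz": 0,"grip": 0},{"x": 0.055,"y": 0,"z": 0.0005,"rx": 0,"ry": 0,"rz": 0,"grip": 0}]}}

```text
time_s: 7.65
eef_pos: [0.4751, 0.1409, 0.0442]
tcp_rot: [0.713, 1.568, -0.824]
wrist_force: [0.4, 0.3, -0.4]
gripper_width: 0.0086
```

{"op": "carry_out", "data": {"steps": [{"x": 0,"y": 0,"z": 0,"rx": 0,"ry": 0,"rz": 0,"grip": 0},{"x": 0.0005,"y": 0,"z": 0,"rx": 0,"ry": 0,"rz": 0,"grip": 0},{"x": 0.001,"y": 0,"z": 0,"rx": 0,"ry": 0,"rz": 0,"grip": 0},{"x": 0.0015,"y": 0,"z": 0,"rx": 0,"ry": 0,"rz": 0,"grip": 0},{"x": 0.002,"y": 0,"z": 0,"rx": 0,"ry": 0,"rz": 0,"grip": 0},{"x": 0.002,"y": 0,"z": 0,"rx": 0,"ry": 0,"rz": 0,"grip": 0},{"x": 0.002,"y": 0,"z": 0,"rx": 0,"ry": 0,"rz": 0,"grip": 0},{"x": 0.002,"y": 0,"z": 0,"rx": 0,"ry": 0,"rz": 0,"grip": 0}]}}

```text
time_s: 8.65
eef_pos: [0.475, 0.1409, 0.0422]
tcp_rot: [0.697, 1.568, -0.839]
wrist_force: [0.3, -0.3, -1.4]
gripper_width: 0.0089
```

{"op": "carry_out", "data": {"steps": [{"x": 0.0005,"y": 0,"z": 0,"rx": 0,"ry": 0,"rz": 0,"grip": 0},{"x": 0.001,"y": 0,"z": 0,"rx": 0,"ry": 0,"rz": 0,"grip": 0},{"x": 0.0015,"y": 0,"z": 0,"rx": 0,"ry": 0,"rz": 0,"grip": 0},{"x": 0.002,"y": 0,"z": 0,"rx": 0,"ry": 0,"rz": 0,"grip": 0},{"x": 0.0025,"y": 0,"z": 0,"rx": 0,"ry": 0,"rz": 0,"grip": 0},{"x": 0.0025,"y": 0,"z": 0,"rx": 0,"ry": 0,"rz": 0,"grip": 0},{"x": 0.0025,"y": 0,"z": 0,"rx": 0,"ry": 0,"rz": 0,"grip": 0},{"x": 0.0025,"y": 0,"z": 0,"rx": 0,"ry": 0,"rz": 0,"grip": 0}]}}

```text
time_s: 9.65
eef_pos: [0.4751, 0.1408, 0.0398]
tcp_rot: [0.708, 1.568, -0.829]
wrist_force: [-0.4, -0.6, -0.7]
gripper_width: 0.0084
```

{"op": "carry_out", "data": {"steps": [{"x": 0.0005,"y": 0,"z": 0,"rx": 0,"ry": 0,"rz": 0,"grip": 0},{"x": 0.001,"y": 0,"z": 0,"rx": 0,"ry": 0,"rz": 0,"grip": 0},{"x": 0.0015,"y": 0,"z": 0,"rx": 0,"ry": 0,"rz": 0,"grip": 0},{"x": 0.002,"y": 0,"z": 0,"rx": 0,"ry": 0,"rz": 0,"grip": 0},{"x": 0.002,"y": 0,"z": 0,"rx": 0,"ry": 0,"rz": 0,"grip": 0},{"x": 0.002,"y": 0,"z": 0,"rx": 0,"ry": 0,"rz": 0,"grip": 0},{"x": 0.002,"y": 0,"z": 0,"rx": 0,"ry": 0,"rz": 0,"grip": 0},{"x": 0.002,"y": 0,"z": 0,"rx": 0,"ry": 0,"rz": 0,"grip": 0}]}}

```text
time_s: 10.65
eef_pos: [0.4751, 0.1409, 0.0385]
tcp_rot: [0.798, 1.567, -0.739]
wrist_force: [-2.4, -0.1, 8.1]
gripper_width: 0.009
```

```bash
python3 - <<'E'
from h import *
S=snapshot("scene");T=snapshot("top");p,R,s=pose();print(p,s["wrist_force"],s["gripper_width"])
print("scene",ends(S,(270,120,420,230)),"top",ends(T,(215,230,300,330)))
u=np.array([-.034,1,0])
c=np.array([.475,.1407,.045]);print([np.round(proj(d,c+k*u*.062),1) for d in(S,T) for k in(-1,1)])
E
```

```text
[0.47513906 0.14085733 0.03847665] [-3.23819229  0.14540924  7.33464942] 0.008711247267509912
scene [array([349.83333333, 165.16666667]), array([321.11111111, 193.88888889])] top [array([275.5, 282. ]), array([261.66666667, 282.83333333])]
[array([319.7, 194.9]), array([351.9, 165.3]), array([277., 282.]), array([227.2, 284.7])]
```

Contact is felt at TCP z 0.0385, and the rod's ends match the seated prediction to about 1.5 px. Releasing now.

{"op": "carry_out", "data": {"steps": [{"x": 0,"y": -0.0003,"z": 0,"rx": 0,"ry": 0,"rz": 0,"grip": 0},{"x": 0,"y": -0.0003,"z": 0,"rx": 0,"ry": 0,"rz": 0,"grip": 0.05},{"x": 0,"y": 0,"z": 0,"rx": 0,"ry": 0,"rz": 0,"grip": 0.2},{"x": 0,"y": 0,"z": 0,"rx": 0,"ry": 0,"rz": 0,"grip": 0.35},{"x": 0,"y": 0,"z": 0,"rx": 0,"ry": 0,"rz": 0,"grip": 0.35},{"x": 0,"y": 0,"z": 0,"rx": 0,"ry": 0,"rz": 0,"grip": 0.35},{"x": -0.005,"y": 0,"z": 0,"rx": 0,"ry": 0,"rz": 0,"grip": 0.35},{"x": -0.015,"y": 0,"z": 0,"rx": 0,"ry": 0,"rz": 0,"grip": 0.35}]}}

```text
time_s: 11.75
eef_pos: [0.4748, 0.1409, 0.0537]
tcp_rot: [0.595, 1.568, -0.942]
wrist_force: [-0.1, -1.0, 0.9]
gripper_width: 0.0301
```

{"op": "carry_out", "data": {"steps": [{"x": -0.02,"y": 0,"z": 0,"rx": 0,"ry": 0,"rz": 0,"grip": 0.35},{"x": -0.05,"y": 0,"z": 0,"rx": 0,"ry": 0,"rz": 0,"grip": 0.35},{"x": -0.09,"y": 0,"z": 0,"rx": 0,"ry": 0,"rz": 0,"grip": 0.2},{"x": -0.13,"y": 0,"z": 0,"rx": 0,"ry": 0,"rz": 0,"grip": 0},{"x": -0.17,"y": 0,"z": 0,"rx": 0,"ry": 0,"rz": 0,"grip": 0},{"x": -0.19,"y": 0,"z": 0,"rx": 0,"ry": 0,"rz": 0,"grip": 0},{"x": -0.19,"y": 0,"z": 0,"rx": 0,"ry": 0,"rz": 0,"grip": 0},{"x": -0.19,"y": 0,"z": 0,"rx": 0,"ry": 0,"rz": 0,"grip": 0}]}}

```text
time_s: 12.75
eef_pos: [0.4739, 0.1412, 0.2431]
tcp_rot: [0.305, 1.568, -1.231]
wrist_force: [-0.6, 0.2, -0.7]
gripper_width: -0.0001
```

```bash
python3 - <<'E'
from h import *
S=snapshot("scene");T=snapshot("top");p,R,s=pose();print(p,R.as_matrix().round(2),s["q"],s["gripper_width"])
e=ends(S,(270,140,420,230));print("scene",e,[ray(S,q,.045) for q in e])
u=np.array([-.034,1,0])
c=np.array([.475,.1407,.045]);print([np.round(proj(d,c+k*u*.062),1) for d in(S,) for k in(-1,1)])
cv2.imwrite("pics/e.png",cv2.resize(S["color"][90:230,290:420],None,fx=4,fy=4,interpolation=2)[:,:,::-1])
E
```

```text
[0.47358098 0.14117334 0.24255674] [[-0.    1.    0.03]
 [-0.    0.03 -1.  ]
 [-1.   -0.    0.  ]] [ 0.14187083  0.21606192 -0.31295593  1.04261617 -0.00265865  1.67840905] 3.0402836768046e-05
scene [array([352.33333333, 165.66666667]), array([320.875, 193.75 ])] [array([0.47447059, 0.20233167, 0.045     ]), array([0.47684492, 0.08303155, 0.045     ])]
[array([319.7, 194.9]), array([351.9, 165.3])]
```

View pics/e.png

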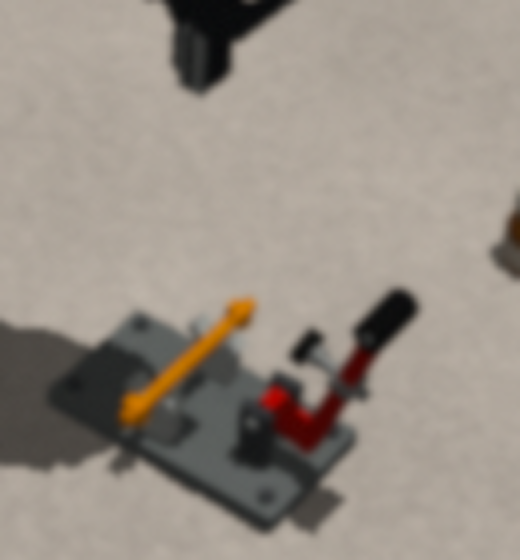

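The rod lies in both notches: its ends measure at 120 mm apart, with the centre about (0.4757, 0.1427). The lever is still open, with its roller at (390,320) in this crop. Next I go behind the roller with shut fingers.

{"op": "carry_out", "data": {"steps": [{"x": 0,"y": 0.05,"z": 0,"rx": 0,"ry": 0,"rz": 0,"grip": 0},{"x": 0,"y": 0.1,"z": 0,"rx": 0,"ry": 0,"rz": 0,"grip": 0},{"x": 0,"y": 0.15,"z": 0,"rx": 0,"ry": 0,"rz": 0,"grip": 0},{"x": 0,"y": 0.167,"z": 0,"rx": 0,"ry": 0,"rz": 0,"grip": 0},{"x": 0.02,"y": 0.167,"z": 0,"rx": 0,"ry": 0,"rz": 0,"grip": 0},{"x": 0.06,"y": 0.167,"z": 0,"rx": 0,"ry": 0,"rz": 0,"grip": 0},{"x": 0.095,"y": 0.167,"z": 0,"rx": 0,"ry": 0,"rz": 0,"grip": 0},{"x": 0.1,"y": 0.167,"z": 0,"rx": 0,"ry": 0,"rz": 0,"grip": 0}]}}

```text
time_s: 13.85
eef_pos: [0.6376, 0.1462, 0.1384]
tcp_rot: [-1.187, 1.562, -2.723]
wrist_force: [-0.4, 0.0, 0.5]
gripper_width: -0.0
```

```bash
python3 - <<'E'
from h import *
S=snapshot("scene");p,R,s=pose();print(p,R.as_matrix().round(3).tolist(),s["wrist_force"],s["q"])
cv2.imwrite("pics/f.png",cv2.resize(S["color"][90:230,290:440],None,fx=4,fy=4,interpolation=2)[:,:,::-1])
E
```

```text
[0.63867809 0.14637804 0.13981034] [[-0.005, 0.999, 0.034], [-0.003, 0.034, -0.999], [-1.0, -0.006, 0.003]] [-0.18052264  0.22425337  0.30547371] [ 0.1139939   0.59046049 -0.01268025  0.97348674 -0.00270033  1.65059984]
```

View pics/f.png

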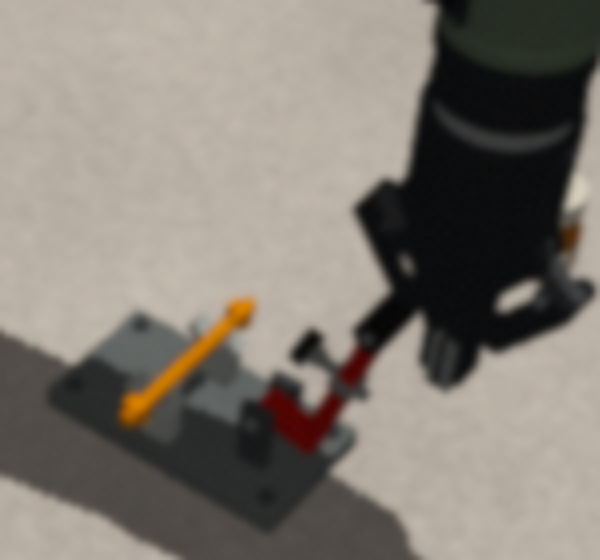

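The fingers stand behind the roller (+x side) at about (448,355) in the crop, with nothing touching. Pushing it over.

{"op": "carry_out", "data": {"steps": [{"x": 0,"y": -0.01,"z": 0,"rx": 0,"ry": 0,"rz": 0,"grip": 0},{"x": -0.003,"y": -0.02,"z": 0,"rx": 0,"ry": 0,"rz": 0,"grip": 0},{"x": -0.008,"y": -0.03,"z": 0,"rx": 0,"ry": 0,"rz": 0,"grip": 0},{"x": -0.013,"y": -0.038,"z": 0,"rx": 0,"ry": 0,"rz": 0,"grip": 0},{"x": -0.017,"y": -0.046,"z": 0,"rx": 0,"ry": 0,"rz": 0,"grip": 0},{"x": -0.02,"y": -0.054,"z": 0,"rx": 0,"ry": 0,"rz": 0,"grip": 0},{"x": -0.023,"y": -0.062,"z": 0,"rx": 0,"ry": 0,"rz": 0,"grip": 0},{"x": -0.025,"y": -0.07,"z": 0,"rx": 0,"ry": 0,"rz": 0,"grip": 0}]}}

```text
time_s: 14.9
eef_pos: [0.5757, 0.1441, 0.1711]
tcp_rot: [1.297, 1.558, -0.24]
wrist_force: [10.1, -1.0, 7.8]
gripper_width: -0.0002
```

{"op": "carry_out", "data": {"steps": [{"x": 0,"y": -0.01,"z": 0,"rx": 0,"ry": 0,"rz": 0,"grip": 0},{"x": 0.0,"y": -0.02,"z": 0,"rx": 0,"ry": 0,"rz": 0,"grip": 0},{"x": 0.001,"y": -0.03,"z": 0,"rx": 0,"ry": 0,"rz": 0,"grip": 0},{"x": 0.003,"y": -0.04,"z": 0,"rx": 0,"ry": 0,"rz": 0,"grip": 0},{"x": 0.006,"y": -0.05,"z": 0,"rx": 0,"ry": 0,"rz": 0,"grip": 0},{"x": 0.009,"y": -0.06,"z": 0,"rx": 0,"ry": 0,"rz": 0,"grip": 0},{"x": 0.013,"y": -0.069,"z": 0,"rx": 0,"ry": 0,"rz": 0,"grip": 0},{"x": 0.017,"y": -0.076,"z": 0,"rx": 0,"ry": 0,"rz": 0,"grip": 0}]}}

```text
time_s: 15.9
eef_pos: [0.5039, 0.1413, 0.1567]
tcp_rot: [1.398, 1.547, -0.139]
wrist_force: [6.4, -1.7, 3.5]
gripper_width: -0.0003
```

```bash
python3 - <<'E'
from h import *
S=snapshot("scene");p,R,s=pose();print(p,R.as_matrix().round(3).tolist(),s["wrist_force"],s["q"])
cv2.imwrite("pics/g.png",cv2.resize(S["color"][90:230,290:440],None,fx=4,fy=4,interpolation=2)[:,:,::-1])
E
```

```text
[0.50256628 0.14119963 0.15602507] [[0.021, 0.999, 0.033], [-0.003, 0.033, -0.999], [-1.0, 0.021, 0.004]] [ 5.52849251 -0.1123831   2.5229265 ] [ 0.13611659  0.32569768 -0.40062952  0.82403112 -0.00626806  1.67351936]
```

View pics/g.png

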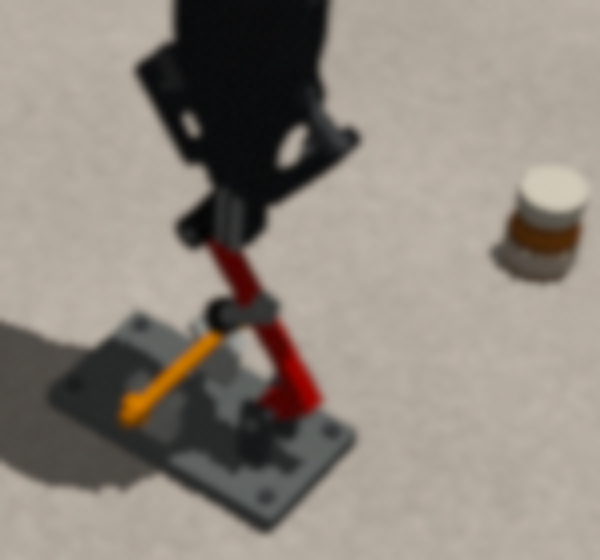

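The lever is over, at about 0.8 rad, with the fingers behind the roller at (225,220). Now I lift, move above the roller and press from the top.

{"op": "carry_out", "data": {"steps": [{"x": -0.003,"y": 0.006,"z": 0,"rx": 0,"ry": 0,"rz": 1.2,"grip": 0},{"x": -0.025,"y": 0.006,"z": 0,"rx": 0,"ry": 0,"rz": 1.2,"grip": 0},{"x": -0.035,"y": 0.0,"z": 0,"rx": 0,"ry": 0,"rz": 1.2,"grip": 0},{"x": -0.035,"y": -0.015,"z": 0,"rx": 0,"ry": 0,"rz": 1.2,"grip": 0},{"x": -0.035,"y": -0.03,"z": 0,"rx": 0,"ry": 0,"rz": 1.2,"grip": 0},{"x": -0.032,"y": -0.034,"z": 0,"rx": 0,"ry": 0,"rz": 1.2,"grip": 0},{"x": -0.025,"y": -0.035,"z": 0,"rx": 0,"ry": 0,"rz": 1.2,"grip": 0},{"x": -0.02,"y": -0.035,"z": 0,"rx": 0,"ry": 0,"rz": 1.2,"grip": 0}]}}

```text
time_s: 16.95
eef_pos: [0.4671, 0.1401, 0.1745]
tcp_rot: [1.47, 1.529, -0.068]
wrist_force: [0.7, -0.4, 0.7]
gripper_width: 0.0001
```

```bash
python3 - <<'E'
from h import *
p,R,s=pose();print(p,R.as_matrix().round(3).tolist(),s["wrist_force"])
E
```

```text
[0.46714686 0.14006285 0.1745046 ] [[0.042, 0.999, 0.033], [-0.003, 0.033, -0.999], [-0.999, 0.041, 0.004]] [ 0.6896002  -0.43466993  0.69089953]
```

{"op": "carry_out", "data": {"steps": [{"x": 0.002,"y": -0.001,"z": 0,"rx": 0,"ry": 0,"rz": -1.2,"grip": 0},{"x": 0.006,"y": -0.004,"z": 0,"rx": 0,"ry": 0,"rz": -2.4,"grip": 0},{"x": 0.011,"y": -0.008,"z": 0,"rx": 0,"ry": 0,"rz": -2.4,"grip": 0},{"x": 0.016,"y": -0.013,"z": 0,"rx": 0,"ry": 0,"rz": -2.4,"grip": 0},{"x": 0.021,"y": -0.018,"z": 0,"rx": 0,"ry": 0,"rz": -2.4,"grip": 0},{"x": 0.026,"y": -0.022,"z": 0,"rx": 0,"ry": 0,"rz": -2.4,"grip": 0},{"x": 0.031,"y": -0.026,"z": 0,"rx": 0,"ry": 0,"rz": -2.4,"grip": 0},{"x": 0.035,"y": -0.0285,"z": 0,"rx": 0,"ry": 0,"rz": -2.4,"grip": 0}]}}

```text
time_s: 17.95
eef_pos: [0.4398, 0.139, 0.138]
tcp_rot: [-0.117, 1.567, -1.654]
wrist_force: [-0.7, 0.6, -0.0]
gripper_width: -0.0004
```

```bash
python3 - <<'E'
from h import *
p,R,s=pose();print(p,R.as_matrix().round(3).tolist(),s["wrist_force"])
E
```

```text
[0.43980574 0.13899542 0.13803564] [[-0.0, 0.999, 0.033], [-0.004, 0.033, -0.999], [-1.0, -0.0, 0.004]] [-0.65106151  0.55833285 -0.02175143]
```

No force was felt, so I will look.

```bash
python3 - <<'E'
from h import *
S=snapshot("scene");T=snapshot("top")
a=cv2.resize(S["color"][90:230,290:400],None,fx=4,fy=4,interpolation=2);b=cv2.resize(T["color"][215:325,210:300],None,fx=4,fy=4,interpolation=2)
o=np.zeros((560,800,3),np.uint8);o[:,:440]=a;o[:440,440:800]=b
cv2.imwrite("pics/i.png",o[:,:,::-1])
E
```

```text
(no output)
```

View pics/i.png

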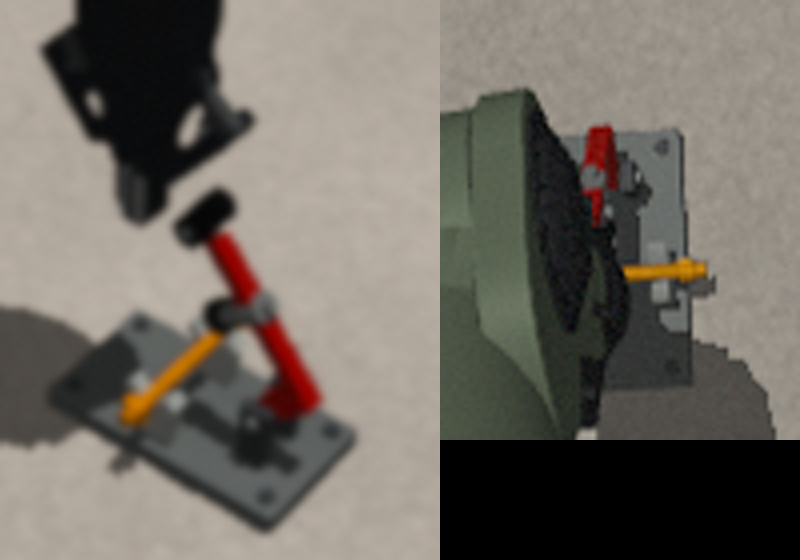

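The roller is at about (206,215) in the scene crop. The fingers at (138,205) passed in front of it on the −x side without touching. I will work out the lever angle from that pixel.

```bash
python3 - <<'E'
from h import *
S=snapshot("scene")
u=np.array((206,215))/4-.4+[290,90];ex=np.array([.9994,.035,0]);hg=np.array([.475,.1407,.05])+.06*ex
for th in np.arange(.6,1.4,.1):
    K=lambda x,z:hg+(x*np.cos(th)+z*np.sin(th))*ex+[0,0,-x*np.sin(th)+z*np.cos(th)]
    print(round(th,2),K(-.118,.03).round(4),np.round(proj(S,K(-.118,.03))-u,1))
E
```

```text
0.6 [0.4546 0.14   0.1414] [-10.6   1. ]
0.7 [0.4641 0.1403 0.149 ] [-7.1  0.2]
0.8 [0.4743 0.1407 0.1555] [-3.2 -0.1]
0.9 [0.4851 0.1411 0.1611] [1.  0.1]
1.0 [0.4965 0.1415 0.1655] [5.3 0.7]
1.1 [0.5082 0.1419 0.1688] [9.9 1.9]
1.2 [0.5202 0.1423 0.1709] [14.6  3.6]
1.3 [0.5323 0.1427 0.1717] [19.3  5.7]
```

{"op": "carry_out", "data": {"steps": [{"x": -0.02,"y": -0.003,"z": 0,"rx": 0,"ry": 0,"rz": 0,"grip": 0},{"x": -0.04,"y": -0.003,"z": 0,"rx": 0,"ry": 0,"rz": 0,"grip": 0},{"x": -0.05,"y": 0,"z": 0,"rx": 0,"ry": 0,"rz": 0,"grip": 0},{"x": -0.052,"y": 0.02,"z": 0,"rx": 0,"ry": 0,"rz": 0,"grip": 0},{"x": -0.05,"y": 0.04,"z": 0,"rx": 0,"ry": 0,"rz": 0,"grip": 0},{"x": -0.045,"y": 0.046,"z": 0,"rx": 0,"ry": 0,"rz": 0,"grip": 0},{"x": -0.04,"y": 0.046,"z": 0,"rx": 0,"ry": 0,"rz": 0,"grip": 0},{"x": -0.037,"y": 0.046,"z": 0,"rx": 0,"ry": 0,"rz": 0,"grip": 0}]}}

```text
time_s: 19.1
eef_pos: [0.4848, 0.1406, 0.1744]
tcp_rot: [-0.511, 1.566, -2.049]
wrist_force: [-1.0, -0.4, -1.0]
gripper_width: -0.0
```

```bash
python3 - <<'E'
from h import *
p,R,s=pose();print(p,R.as_matrix().round(3).tolist(),s["wrist_force"])
ths=[.88,.8,.72,.64,.56,.48,.4]
for th in ths:
    x=.535-.118*np.cos(th)+.03*np.sin(th);z=.05+.118*np.sin(th)+.03*np.cos(th)+.01
    print(th,np.round([x-p[0],-(z-p[2])],4))
E
```

```text
[0.48481157 0.14058572 0.17437657] [[-0.002, 0.999, 0.033], [-0.005, 0.033, -0.999], [-1.0, -0.002, 0.004]] [-0.98999363 -0.44733376 -1.038153  ]
0.88 [-0.0019  0.0043]
0.8 [-0.0105  0.0088]
0.72 [-0.0187  0.014 ]
0.64 [-0.0265  0.0198]
0.56 [-0.0339  0.0263]
0.48 [-0.0406  0.0333]
0.4 [-0.0468  0.0408]
```

{"op": "carry_out", "data": {"steps": [{"x": 0.005,"y": 0,"z": 0,"rx": 0,"ry": 0,"rz": 0,"grip": 0},{"x": 0.0098,"y": -0.008,"z": 0,"rx": 0,"ry": 0,"rz": 0,"grip": 0},{"x": 0.015,"y": -0.0165,"z": 0,"rx": 0,"ry": 0,"rz": 0,"grip": 0},{"x": 0.0208,"y": -0.0245,"z": 0,"rx": 0,"ry": 0,"rz": 0,"grip": 0},{"x": 0.0273,"y": -0.032,"z": 0,"rx": 0,"ry": 0,"rz": 0,"grip": 0},{"x": 0.0343,"y": -0.039,"z": 0,"rx": 0,"ry": 0,"rz": 0,"grip": 0},{"x": 0.038,"y": -0.042,"z": 0,"rx": 0,"ry": 0,"rz": 0,"grip": 0},{"x": 0.0418,"y": -0.045,"z": 0,"rx": 0,"ry": 0,"rz": 0,"grip": 0}]}}

```text
time_s: 20.1
eef_pos: [0.4408, 0.1388, 0.1339]
tcp_rot: [0.209, 1.566, -1.329]
wrist_force: [0.7, -0.5, 8.0]
gripper_width: -0.0004
```

```bash
python3 - <<'E'
from h import *
S=snapshot("scene");p,R,s=pose();print(p,R.as_matrix().round(3).tolist(),s["wrist_force"])
cv2.imwrite("pics/j.png",cv2.resize(S["color"][90:230,290:400],None,fx=4,fy=4,interpolation=2)[:,:,::-1])
E
```

```text
[0.44007829 0.13881525 0.13338844] [[0.0, 0.999, 0.033], [-0.005, 0.033, -0.999], [-1.0, -0.0, 0.005]] [ 0.14280765 -0.77399955  7.60456533]
```

View pics/j.png

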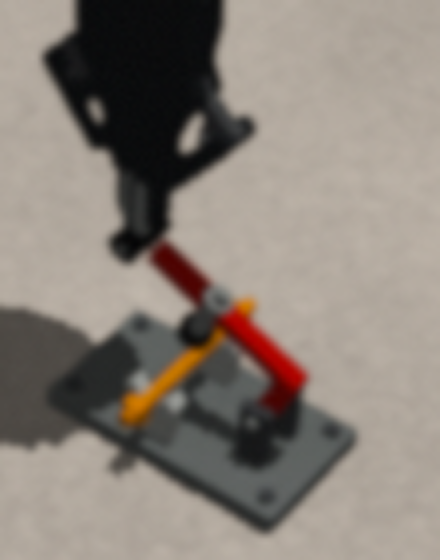

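Eleven pictures viewed so far. This one shows the fingertip on top of the roller at (140,230), the foot still above the rod, and a steady push of about 8 N. Pressing on slowly.

{"op": "carry_out", "data": {"steps": [{"x": 0.002,"y": -0.001,"z": 0,"rx": 0,"ry": 0,"rz": 0,"grip": 0},{"x": 0.004,"y": -0.002,"z": 0,"rx": 0,"ry": 0,"rz": 0,"grip": 0},{"x": 0.006,"y": -0.004,"z": 0,"rx": 0,"ry": 0,"rz": 0,"grip": 0},{"x": 0.008,"y": -0.005,"z": 0,"rx": 0,"ry": 0,"rz": 0,"grip": 0},{"x": 0.01,"y": -0.006,"z": 0,"rx": 0,"ry": 0,"rz": 0,"grip": 0},{"x": 0.0115,"y": -0.007,"z": 0,"rx": 0,"ry": 0,"rz": 0,"grip": 0},{"x": 0.013,"y": -0.008,"z": 0,"rx": 0,"ry": 0,"rz": 0,"grip": 0},{"x": 0.014,"y": -0.009,"z": 0,"rx": 0,"ry": 0,"rz": 0,"grip": 0}]}}

```text
time_s: 21.15
eef_pos: [0.4323, 0.1385, 0.1205]
tcp_rot: [0.581, 1.565, -0.957]
wrist_force: [0.8, -0.8, 7.2]
gripper_width: 0.0001
```

{"op": "carry_out", "data": {"steps": [{"x": 0.0005,"y": 0,"z": 0,"rx": 0,"ry": 0,"rz": 0,"grip": 0},{"x": 0.001,"y": 0,"z": 0,"rx": 0,"ry": 0,"rz": 0,"grip": 0},{"x": 0.0015,"y": -0.0005,"z": 0,"rx": 0,"ry": 0,"rz": 0,"grip": 0},{"x": 0.002,"y": -0.0005,"z": 0,"rx": 0,"ry": 0,"rz": 0,"grip": 0},{"x": 0.0025,"y": -0.0005,"z": 0,"rx": 0,"ry": 0,"rz": 0,"grip": 0},{"x": 0.003,"y": -0.001,"z": 0,"rx": 0,"ry": 0,"rz": 0,"grip": 0},{"x": 0.0035,"y": -0.001,"z": 0,"rx": 0,"ry": 0,"rz": 0,"grip": 0},{"x": 0.004,"y": -0.001,"z": 0,"rx": 0,"ry": 0,"rz": 0,"grip": 0}]}}

```text
time_s: 22.15
eef_pos: [0.432, 0.1385, 0.1173]
tcp_rot: [0.808, 1.563, -0.729]
wrist_force: [0.1, -0.3, 7.6]
gripper_width: 0.0001
```

{"op": "carry_out", "data": {"steps": [{"x": 0.001,"y": 0,"z": 0,"rx": 0,"ry": 0,"rz": 0,"grip": 0},{"x": 0.0015,"y": 0,"z": 0,"rx": 0,"ry": 0,"rz": 0,"grip": 0},{"x": 0.002,"y": -0.0005,"z": 0,"rx": 0,"ry": 0,"rz": 0,"grip": 0},{"x": 0.0025,"y": -0.0005,"z": 0,"rx": 0,"ry": 0,"rz": 0,"grip": 0},{"x": 0.003,"y": -0.0005,"z": 0,"rx": 0,"ry": 0,"rz": 0,"grip": 0},{"x": 0.0035,"y": -0.001,"z": 0,"rx": 0,"ry": 0,"rz": 0,"grip": 0},{"x": 0.004,"y": -0.001,"z": 0,"rx": 0,"ry": 0,"rz": 0,"grip": 0},{"x": 0.0045,"y": -0.001,"z": 0,"rx": 0,"ry": 0,"rz": 0,"grip": 0}]}}

```text
time_s: 23.15
eef_pos: [0.432, 0.1384, 0.1135]
tcp_rot: [0.987, 1.562, -0.55]
wrist_force: [0.7, -0.7, 7.3]
gripper_width: 0.0
```

{"op": "carry_out", "data": {"steps": [{"x": 0.001,"y": 0,"z": 0,"rx": 0,"ry": 0,"rz": 0,"grip": 0},{"x": 0.0015,"y": 0,"z": 0,"rx": 0,"ry": 0,"rz": 0,"grip": 0},{"x": 0.002,"y": -0.0005,"z": 0,"rx": 0,"ry": 0,"rz": 0,"grip": 0},{"x": 0.0025,"y": -0.0005,"z": 0,"rx": 0,"ry": 0,"rz": 0,"grip": 0},{"x": 0.003,"y": -0.0005,"z": 0,"rx": 0,"ry": 0,"rz": 0,"grip": 0},{"x": 0.0035,"y": -0.001,"z": 0,"rx": 0,"ry": 0,"rz": 0,"grip": 0},{"x": 0.004,"y": -0.001,"z": 0,"rx": 0,"ry": 0,"rz": 0,"grip": 0},{"x": 0.0045,"y": -0.001,"z": 0,"rx": 0,"ry": 0,"rz": 0,"grip": 0}]}}

```text
time_s: 24.15
eef_pos: [0.4326, 0.1385, 0.11]
tcp_rot: [1.147, 1.558, -0.39]
wrist_force: [1.1, -0.2, 6.6]
gripper_width: -0.0003
```

{"op": "carry_out", "data": {"steps": [{"x": 0.001,"y": -0.001,"z": 0,"rx": 0,"ry": 0,"rz": 0,"grip": 0},{"x": 0.0015,"y": -0.002,"z": 0,"rx": 0,"ry": 0,"rz": 0,"grip": 0},{"x": 0.002,"y": -0.0025,"z": 0,"rx": 0,"ry": 0,"rz": 0,"grip": 0},{"x": 0.0025,"y": -0.003,"z": 0,"rx": 0,"ry": 0,"rz": 0,"grip": 0},{"x": 0.003,"y": -0.0035,"z": 0,"rx": 0,"ry": 0,"rz": 0,"grip": 0},{"x": 0.0035,"y": -0.004,"z": 0,"rx": 0,"ry": 0,"rz": 0,"grip": 0},{"x": 0.004,"y": -0.0045,"z": 0,"rx": 0,"ry": 0,"rz": 0,"grip": 0},{"x": 0.0045,"y": -0.005,"z": 0,"rx": 0,"ry": 0,"rz": 0,"grip": 0}]}}

```text
time_s: 25.15
eef_pos: [0.4291, 0.1384, 0.1063]
tcp_rot: [1.226, 1.555, -0.311]
wrist_force: [1.1, -0.2, 6.4]
gripper_width: 0.0003
```

{"op": "carry_out", "data": {"steps": [{"x": 0.001,"y": 0,"z": 0,"rx": 0,"ry": 0,"rz": 0,"grip": 0},{"x": 0.0015,"y": -0.0005,"z": 0,"rx": 0,"ry": 0,"rz": 0,"grip": 0},{"x": 0.002,"y": -0.001,"z": 0,"rx": 0,"ry": 0,"rz": 0,"grip": 0},{"x": 0.0025,"y": -0.0015,"z": 0,"rx": 0,"ry": 0,"rz": 0,"grip": 0},{"x": 0.003,"y": -0.002,"z": 0,"rx": 0,"ry": 0,"rz": 0,"grip": 0},{"x": 0.0035,"y": -0.002,"z": 0,"rx": 0,"ry": 0,"rz": 0,"grip": 0},{"x": 0.004,"y": -0.002,"z": 0,"rx": 0,"ry": 0,"rz": 0,"grip": 0},{"x": 0.0045,"y": -0.002,"z": 0,"rx": 0,"ry": 0,"rz": 0,"grip": 0}]}}

```text
time_s: 26.15
eef_pos: [0.4284, 0.1383, 0.1026]
tcp_rot: [1.275, 1.553, -0.262]
wrist_force: [0.3, -0.1, 6.7]
gripper_width: 0.0
```

{"op": "carry_out", "data": {"steps": [{"x": 0.001,"y": 0,"z": 0,"rx": 0,"ry": 0,"rz": 0,"grip": 0},{"x": 0.0015,"y": -0.0005,"z": 0,"rx": 0,"ry": 0,"rz": 0,"grip": 0},{"x": 0.002,"y": -0.001,"z": 0,"rx": 0,"ry": 0,"rz": 0,"grip": 0},{"x": 0.0025,"y": -0.0015,"z": 0,"rx": 0,"ry": 0,"rz": 0,"grip": 0},{"x": 0.003,"y": -0.002,"z": 0,"rx": 0,"ry": 0,"rz": 0,"grip": 0},{"x": 0.0035,"y": -0.002,"z": 0,"rx": 0,"ry": 0,"rz": 0,"grip": 0},{"x": 0.004,"y": -0.002,"z": 0,"rx": 0,"ry": 0,"rz": 0,"grip": 0},{"x": 0.0045,"y": -0.002,"z": 0,"rx": 0,"ry": 0,"rz": 0,"grip": 0}]}}

```text
time_s: 27.15
eef_pos: [0.4279, 0.1383, 0.0989]
tcp_rot: [1.316, 1.549, -0.221]
wrist_force: [2.2, -0.3, 6.2]
gripper_width: 0.0002
```

{"op": "carry_out", "data": {"steps": [{"x": 0.001,"y": 0,"z": 0,"rx": 0,"ry": 0,"rz": 0,"grip": 0},{"x": 0.0015,"y": -0.0005,"z": 0,"rx": 0,"ry": 0,"rz": 0,"grip": 0},{"x": 0.002,"y": -0.001,"z": 0,"rx": 0,"ry": 0,"rz": 0,"grip": 0},{"x": 0.0025,"y": -0.0015,"z": 0,"rx": 0,"ry": 0,"rz": 0,"grip": 0},{"x": 0.003,"y": -0.002,"z": 0,"rx": 0,"ry": 0,"rz": 0,"grip": 0},{"x": 0.0035,"y": -0.002,"z": 0,"rx": 0,"ry": 0,"rz": 0,"grip": 0},{"x": 0.004,"y": -0.002,"z": 0,"rx": 0,"ry": 0,"rz": 0,"grip": 0},{"x": 0.0045,"y": -0.002,"z": 0,"rx": 0,"ry": 0,"rz": 0,"grip": 0}]}}

```text
time_s: 28.15
eef_pos: [0.4277, 0.1383, 0.0952]
tcp_rot: [1.35, 1.546, -0.188]
wrist_force: [2.5, -0.5, 6.2]
gripper_width: 0.0002
```

{"op": "carry_out", "data": {"steps": [{"x": 0.001,"y": 0,"z": 0,"rx": 0,"ry": 0,"rz": -0.3,"grip": 0},{"x": 0.0015,"y": -0.0005,"z": 0,"rx": 0,"ry": 0,"rz": -0.6,"grip": 0},{"x": 0.002,"y": -0.001,"z": 0,"rx": 0,"ry": 0,"rz": -1,"grip": 0},{"x": 0.0025,"y": -0.0015,"z": 0,"rx": 0,"ry": 0,"rz": -1.3,"grip": 0},{"x": 0.003,"y": -0.002,"z": 0,"rx": 0,"ry": 0,"rz": -1.3,"grip": 0},{"x": 0.0035,"y": -0.002,"z": 0,"rx": 0,"ry": 0,"rz": -1.3,"grip": 0},{"x": 0.004,"y": -0.002,"z": 0,"rx": 0,"ry": 0,"rz": -1.3,"grip": 0},{"x": 0.0045,"y": -0.002,"z": 0,"rx": 0,"ry": 0,"rz": -1.3,"grip": 0}]}}

```text
time_s: 29.15
eef_pos: [0.428, 0.1383, 0.0917]
tcp_rot: [0.822, 1.563, -0.716]
wrist_force: [3.1, -0.1, 7.1]
gripper_width: 0.0002
```

{"op": "carry_out", "data": {"steps": [{"x": -0.001,"y": -0.002,"z": 0,"rx": 0,"ry": 0,"rz": 0,"grip": 0},{"x": -0.001,"y": -0.004,"z": 0,"rx": 0,"ry": 0,"rz": 0,"grip": 0},{"x": -0.001,"y": -0.007,"z": 0,"rx": 0,"ry": 0,"rz": 0,"grip": 0},{"x": -0.001,"y": -0.01,"z": 0,"rx": 0,"ry": 0,"rz": 0,"grip": 0},{"x": -0.001,"y": -0.011,"z": 0,"rx": 0,"ry": 0,"rz": 0,"grip": 0},{"x": -0.001,"y": -0.011,"z": 0,"rx": 0,"ry": 0,"rz": 0,"grip": 0},{"x": 0,"y": -0.011,"z": 0,"rx": 0,"ry": 0,"rz": 0,"grip": 0},{"x": 0.001,"y": -0.011,"z": 0,"rx": 0,"ry": 0,"rz": 0,"grip": 0}]}}

```text
time_s: 30.15
eef_pos: [0.4168, 0.1378, 0.091]
tcp_rot: [0.796, 1.563, -0.741]
wrist_force: [0.2, -1.3, 8.8]
gripper_width: -0.0002
```

```bash
python3 - <<'E'
from h import *
S=snapshot("scene");p,R,s=pose();print(p,s["wrist_force"],s["tcp_rot"])
cv2.imwrite("pics/k.png",cv2.resize(S["color"][90:230,290:400],None,fx=5,fy=4,interpolation=2)[:,:,::-1])
E
```

```text
[0.41670936 0.1378497  0.09087834] [-0.76285017 -0.08397449  8.69221176] [ 0.78344076  1.5627167  -0.75432035]
```

Now centred on the roller, the hinge moment has risen by about 0.18 Nm, so the foot is touching with roughly 3 N. On in small steps.

{"op": "carry_out", "data": {"steps": [{"x": 0.001,"y": 0,"z": 0,"rx": 0,"ry": 0,"rz": 0,"grip": 0},{"x": 0.0015,"y": 0,"z": 0,"rx": 0,"ry": 0,"rz": 0,"grip": 0},{"x": 0.0018,"y": 0,"z": 0,"rx": 0,"ry": 0,"rz": 0,"grip": 0},{"x": 0.002,"y": 0,"z": 0,"rx": 0,"ry": 0,"rz": 0,"grip": 0},{"x": 0.0023,"y": 0,"z": 0,"rx": 0,"ry": 0,"rz": 0,"grip": 0},{"x": 0.0026,"y": 0,"z": 0,"rx": 0,"ry": 0,"rz": 0,"grip": 0},{"x": 0.003,"y": 0,"z": 0,"rx": 0,"ry": 0,"rz": 0,"grip": 0},{"x": 0.0033,"y": 0,"z": 0,"rx": 0,"ry": 0,"rz": 0,"grip": 0}]}}

```text
time_s: 31.2
eef_pos: [0.4168, 0.1378, 0.0881]
tcp_rot: [0.824, 1.562, -0.714]
wrist_force: [0.2, -0.1, 9.9]
gripper_width: -0.0002
```

{"op": "carry_out", "data": {"steps": [{"x": 0.001,"y": 0,"z": 0,"rx": 0,"ry": 0,"rz": 0,"grip": 0},{"x": 0.0015,"y": 0,"z": 0,"rx": 0,"ry": 0,"rz": 0,"grip": 0},{"x": 0.0018,"y": 0,"z": 0,"rx": 0,"ry": 0,"rz": 0,"grip": 0},{"x": 0.002,"y": 0,"z": 0,"rx": 0,"ry": 0,"rz": 0,"grip": 0},{"x": 0.0023,"y": 0,"z": 0,"rx": 0,"ry": 0,"rz": 0,"grip": 0},{"x": 0.0026,"y": 0,"z": 0,"rx": 0,"ry": 0,"rz": 0,"grip": 0},{"x": 0.003,"y": 0,"z": 0,"rx": 0,"ry": 0,"rz": 0,"grip": 0},{"x": 0.0033,"y": 0,"z": 0,"rx": 0,"ry": 0,"rz": 0,"grip": 0}]}}

```text
time_s: 32.2
eef_pos: [0.417, 0.1379, 0.0854]
tcp_rot: [0.886, 1.562, -0.652]
wrist_force: [0.2, -1.7, 11.6]
gripper_width: 0.0006
```

```bash
python3 - <<'E'
from h import *
for i in range(4):
    snapshot("scene");p,R,s=pose();print(p.round(4),np.round(s["wrist_force"],1),np.round(s["tcp_rot"],3))
E
```

```text
[0.417  0.1378 0.0854] [-0.7 -0.7 10.8] [ 0.876  1.562 -0.661]
[0.417  0.1378 0.0854] [-0.6 -1.3  9.8] [ 0.878  1.562 -0.66 ]
[0.417  0.1378 0.0854] [-1.  -0.6 10.8] [ 0.88   1.562 -0.658]
[0.417  0.1378 0.0854] [-0.2 -0.1 10.7] [ 0.884  1.562 -0.654]
```

{"op": "carry_out", "data": {"steps": [{"x": 0.001,"y": 0,"z": 0,"rx": 0,"ry": 0,"rz": 0,"grip": 0},{"x": 0.0013,"y": 0,"z": 0,"rx": 0,"ry": 0,"rz": 0,"grip": 0},{"x": 0.0016,"y": 0,"z": 0,"rx": 0,"ry": 0,"rz": 0,"grip": 0},{"x": 0.0018,"y": 0,"z": 0,"rx": 0,"ry": 0,"rz": 0,"grip": 0},{"x": 0.002,"y": 0,"z": 0,"rx": 0,"ry": 0,"rz": 0,"grip": 0},{"x": 0.0022,"y": 0,"z": 0,"rx": 0,"ry": 0,"rz": 0,"grip": 0},{"x": 0.0024,"y": 0,"z": 0,"rx": 0,"ry": 0,"rz": 0,"grip": 0},{"x": 0.0025,"y": 0,"z": 0,"rx": 0,"ry": 0,"rz": 0,"grip": 0}]}}

```text
time_s: 33.4
eef_pos: [0.4173, 0.1378, 0.0836]
tcp_rot: [0.938, 1.561, -0.6]
wrist_force: [-0.1, -0.5, 12.4]
gripper_width: 0.0001
```

```bash
python3 - <<'E'
from h import *
for i in range(4):
    snapshot("scene");p,R,s=pose();print(p.round(4),np.round(s["wrist_force"],1))
E
```

```text
[0.4173 0.1378 0.0836] [-0.2 -0.3 11.2]
[0.4173 0.1378 0.0836] [-0.5 -1.  11.1]
[0.4172 0.1378 0.0836] [-0.1 -1.1 11.5]
[0.4173 0.1378 0.0837] [-0.1 -1.  10.5]
```

The push is now about 11.3 N against a 6.9 N baseline, which gives a foot force of about 8.6 N; the travel past contact gives the same. Withdrawing straight up.

{"op": "carry_out", "data": {"steps": [{"x": -0.003,"y": 0,"z": 0,"rx": 0,"ry": 0,"rz": 0,"grip": 0},{"x": -0.01,"y": 0,"z": 0,"rx": 0,"ry": 0,"rz": 0,"grip": 0},{"x": -0.03,"y": 0,"z": 0,"rx": 0,"ry": 0,"rz": 0,"grip": 0},{"x": -0.06,"y": 0,"z": 0,"rx": 0,"ry": 0,"rz": 0,"grip": 0},{"x": -0.09,"y": 0,"z": 0,"rx": 0,"ry": 0,"rz": 0,"grip": 0},{"x": -0.12,"y": 0,"z": 0,"rx": 0,"ry": 0,"rz": 0,"grip": 0},{"x": -0.13,"y": 0,"z": 0,"rx": 0,"ry": 0,"rz": 0,"grip": 0},{"x": -0.13,"y": 0,"z": 0,"rx": 0,"ry": 0,"rz": 0,"grip": 0}]}}

```text
time_s: 34.6
eef_pos: [0.4161, 0.1386, 0.2135]
tcp_rot: [0.963, 1.561, -0.575]
wrist_force: [-0.2, -0.1, 0.4]
gripper_width: -0.0001
```

```bash
python3 - <<'E'
from h import *
S=snapshot("scene");p,R,s=pose();print(p.round(4),np.round(s["wrist_force"],1),s["time_s"])
e=ends(S,(290,140,400,230));print(e,[ray(S,q,.045).round(4) for q in e])
cv2.imwrite("pics/l.png",cv2.resize(S["color"][90:230,290:400],None,fx=4,fy=4,interpolation=2)[:,:,::-1])
E
```

```text
[0.4156 0.1385 0.2128] [-0.5 -0.5  0. ] 34.65
[array([352.33333333, 165.66666667]), array([320.875, 193.75 ])] [array([0.4745, 0.2023, 0.045 ]), array([0.4768, 0.083 , 0.045 ])]
```

View pics/l.png

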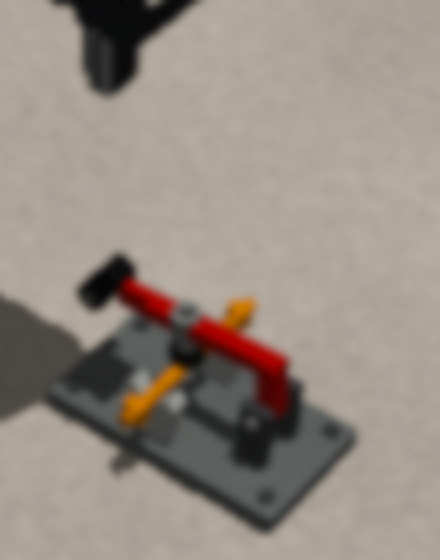

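The lever is shut with its foot on the rod at (185,345). The rod's ends are at the same pixels as when it was first seated, and the gripper is clear. Handing in.

```bash
python3 -c "
from station import job
print(job.close_job())"
```

```text
the job is handed in; nothing more can be done
None
```

I laid the rod in both V-notches with the lever still up, let go of it, swung the lever shut, and handed the job in at about 35 s. The hand-in gives no verdict.

**Last checks**
- **Rod:** its ends are at the same pixels as when it was first seated. Its centre is within about 1 mm of the seat across the notches and about 2 mm along them.
- **Foot force:** estimated at about 8.6 N. The rise in push (11.3 N against a 6.9 N baseline) and the travel (about 11 mm of roller past contact) give the same figure. The travel is measured from a contact height worked out from those same push readings, so it is not an independent check. I put the uncertainty at 1 to 2 N.
- **Gripper:** clear of everything, with the wrist force near zero.
- **Other things on the bench:** I never went near the riffler, wheel or jar, but I did not measure them again at the end.

**What went wrong on the way**
- The first grasp closed too high on the rod, so I reopened, lowered a few millimetres and gripped again. That pressed about 14 N on the tray floor.
- The first press from above missed the roller because I had misjudged the thickness of the fingers.
- During the slow press the finger drifted behind the top of the roller, so I re-centred it. The baseline force was corrected for that drift.

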